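# Open the counterweighted lane barrier and load the tube rack

### The arm

A 6-joint arm with a two-finger parallel gripper is mounted at the origin on the work surface. World frame = base frame: x ahead of the robot, y to its left, z up, the work surface at z = 0. Lengths are in mm, angles in rad, forces in N, time in s.
With the tool pointing down it reaches from about 350 to 975 mm from the base axis. Payload 7.1 kg.
Tool frame: the origin (TCP) lies at the centre of the arm's flange, where the gripper is bolted on; the fingertips stand 182 mm ahead of it and the grasp point (between the pads) lies 163 mm ahead of it; z points along the fingers, y is the direction in which the jaws open and shut (so a half turn about z gives the same grasp; the last joint's range is limited). The gripper opens to 88 mm and grips with 3 to 60 N. Pads are 20 mm wide; open, the fingers measure 115 mm over their backs; the gripper's body (75 mm by 178 mm) begins 61 mm behind the grasp point.
Start: joints at [1.318, 0.423, 1.63, -0, 1.089, -0.019], TCP at [144.766, 607.988, 404.675] pointing down, gripper open.
Joint ranges: [-3, 3], [-0.9, 2.11], [0.09, 2.58], [-1.31, 4.45], [0.11, 2.69], [-2.54, 2.54]. Speed limits (rad/s): [2.39, 2.39, 3.01, 3.14, 3.14, 3.14].

### API

Orientations are given as a unit quaternion [w, x, y, z].
In Python, from bench import robot gives the robot as it stands.
- The arm moves only by the tool jog_arm, never from a script. Its argument "motion" is a list of rows, each a list of 7 numbers: the shift along the tool's x, y, z in mm, then the turn, a rotation vector about the tool's x, y, z in rad, then the opening, from 0 (shut) to 1 (fully open). In form: [[tx, ty, tz, wx, wy, wz, fingers], ...]. A call has 1 to 12 rows; each row is the pose to reach, as a shift and turn from the pose commanded when the call began, along the tool's axes at that moment; what a row does not reach only later rows make up. A row lasts 1/10 s, in which the tool goes at most 50 mm and 8.59 degrees, less where a joint would pass 70% of its speed; a pose out of reach is approached as far as the arm can. A call with a gripper value outside its range is refused whole. The fingers move at their own pace and stop on an object; "newtons" is the grip in N (left out, the last holds). Time passes only in rows, so rows that repeat a pose let the fingers close. It gives the time, the measured TCP pose, the force and the opening at its end, in the units of the state.
- robot.state(): the state, without advancing time (a new reading comes with each control period).
- robot.camera(name): name is "scene" or "top"; returns the picture (400x640x3 uint8, red, green, blue); there is no depth.
- robot.camera_info(name): a dict with "intrinsics" (3x3 intrinsics, pixels), "extrinsics" (4x4, takes a point from camera to world coordinates). Camera axes: x right, y down, z forward; pixel columns grow to the right and rows downward; lengths in mm; the calibration is good to about 2 mm. A picture is of the moment at which its call begins. camera_info takes no time and is no camera call.
- robot.job_done(): hands the job in, once; it reports no verdict.
The state is a dict: "time": time; "joint_pos": joint angles; "dq": joint speeds; "joint_efforts": joint torques, N m; "ee_pos": TCP position; "orientation": TCP orientation; "ft_force": force on the tool from outside, world axes, zero at the start; "wrist_torque": the same for the moment, N m; "grip_width": finger opening in mm.
Only numpy, scipy, OpenCV 4.12 (cv2) and the standard library are available. Lean on these libraries where they do the work, as an engineer would, in place of code of your own. Each camera call takes 0.05 s, during which the arm holds its last target.

### The job

Lift the counterweighted barrier arm past its balance point and ease it over until it rests open on its stop by itself: do not let it drop or swing free either way, and do not strain its sprung handle. Then slide the tube rack along the lane until it is fully home against the end stop, pushing gently, and leave the things standing around alone.

Things in the scene. Friction and masses are not known exactly. Their poses are not given: they have to be found in the camera images.
- lane: Fixed loading lane of a bench analyser: white plate 300 x 230 x 12 mm (x -180 to +120, y -85 to +145 mm), two guide rails along x (54 mm apart inside, tops 30 mm up), end stop at +x, barrier post (36 x 50, 142 mm tall) at x = +55, y = +75 mm. Origin on the bench, on the lane's centre line under the closed barrier arm; x along the lane to the end stop, y to the post's side, z up.
- pivot (a point): The barrier arm's pivot, at x = 0, y = +75, z = +110 mm in the lane's frame, on a level axle that runs along the lane's x. Axes parallel to the lane's. The arm hardly rubs here: let go short of its stop it swings hard, and over 0.8 rad/s is too fast.
- barrier_arm: Aluminium bar, section 14 x 16 mm, reaching 190 mm from the pivot (its origin) along its own -y to the handle; x along the axle. Closed, it lies level within 18 degrees across the lane and blocks the rack. It swings up, through upright and over to the lane's +y side. Its rigid open stop is adjustable, 6 to 41 degrees beyond upright: the setting is not given and must be felt.
- balance_weight (a point): Centre of the arm's steel counterweight, 46 mm in diameter, 44 mm long, of varying mass, above the pivot when closed. Lifting the handle from closed takes about 1.5 to 4 N; somewhere 40 to 80 degrees above level the arm balances, and beyond that it wants to fall open and needs holding back with up to about 3.5 N.
- handle (a point): Mid-grip of the handle: a round black bar, 14 mm in diameter, standing out from the arm's outer end along the lane's -x, parallel to the axle and 190 mm from it. The arm's face is 45 mm to +x of this point, the bar's end 41 mm to -x. Held, it turns and may creep up to 10 mm along the finger pads. It stands on a leaf spring that gives 1 mm per 4 N, up or down in the arm's z (the way it swings): bending it over 4 mm strains it.
- rack_center (a point): Centre of the loose tube rack's white block (120 long x 50 wide x 66 mm high, underside 33 mm below), standing on the lane plate between the rails, x along the lane; 0.25 to 0.5 kg. Six capped tubes stand on its far part, from 17 mm before to 53 mm past this point in x, tops 85 mm above it. Home, it touches the end stop and this point is at x = +40 mm in the lane's frame.
- near_face (a point): Point on the rack's flat near face (the one to push, 50 mm wide), 60 mm to -x and 12 mm above the rack's centre.
- end_stop: End stop; origin at the middle of its face, x = +100 mm, z = +45 mm in the lane's frame: a rigid grey block 80 mm wide, its top 62 mm above the bench. Pressing the rack on it with over 25 N is too much.
- bottle: A brown bottle, 60 mm in diameter, 130 mm tall, bystander; origin at its underside.
- tip_box: A grey box with a clear lid, 85 x 120 x 67 mm, bystander; origin at its underside.
- beaker: A clear cup, 68 mm in diameter, 85 mm tall, bystander; origin at its underside.
Not all that is in view belongs to the job. What is shaped like the part that bears rack_center but black or turquoise is not meant.

How it is judged:
By the outcome, as a careful person would: the job done as asked, in the order asked, and still so for the second after the job is handed in, with the robot touching nothing.
It also fails if it takes over 72 s, if anything falls off the work surface, if the arm or the gripper's body presses on something with over 40 N, if the wrist force passes 120 N, or if a joint passes its speed limit or range.

## Working session

There is one attempt and no reset: what is moved stays moved. The work goes in short steps, Python scripts to look and compute and a tool call to move; the robot and the scene stay as the last step left them, time stands still between calls to the robot, and variables do not carry over. Pictures are saved under pics/ and viewed, and the job is handed in when it is done.

Besides the shell and the picture viewer there is one more tool, called after "Request:" by a JSON object that holds its "method" and its "body". jog_arm: Moves the arm, as the interface text tells. Its arguments: {"type":"object","properties":{"motion":{"type":"array","items":{"type":"array","items":{"type":"number"}}},"newtons":{"type":"number"}},"required":["motion"]}

```bash
ls; mkdir -p pics; python3 - <<'E'
from bench import robot
import cv2
print(robot.state())
for n in("scene","top"):
    im=robot.camera(n);cv2.imwrite(f"pics/{n}0.png",im[:,:,::-1]);print(n,robot.camera_info(n))
E
```

```text
pics
{'time': 0.0, 'joint_pos': array([ 1.31796610e+00,  4.23813113e-01,  1.63064525e+00,  2.87994197e-06,
        1.08857701e+00, -1.89972951e-02]), 'dq': array([-1.05787381e-03, -4.12807639e-04,  9.11236089e-05, -1.78359735e-03,
        1.82935676e-04, -1.46780581e-04]), 'joint_efforts': array([ 2.43474795e-03, -5.44635057e+01, -2.73666698e+01,  6.43744273e-02,
        2.28651072e-02, -1.28777656e-04]), 'ee_pos': array([144.72526154, 607.74512022, 403.9363904 ]), 'orientation': array([-9.90040528e-05,  1.16650918e-01,  9.93172716e-01, -7.14530004e-04]), 'ft_force': array([-0.06121545, -0.42353251, -0.7899609 ]), 'wrist_torque': array([ 0.06050835, -0.01760749, -0.03611259]), 'grip_width': 87.64235534419983}
scene {'intrinsics': array([[366.3775381 ,   0.        , 321.74093013],
       [  0.        , 366.3775381 , 202.14741586],
       [  0.        ,   0.        ,   1.        ]]), 'extrinsics': array([[-3.28201808e-01,  7.76785990e-01, -5.37482185e-01,
         1.11313572e+03],
       [ 9.44514851e-01,  2.61891347e-01, -1.98253925e-01,
         2.09224637e+02],
       [-1.32389380e-02, -5.72727202e-01, -8.19639117e-01,
         1.01982313e+03],
       [ 0.00000000e+00,  0.00000000e+00,  0.00000000e+00,
         1.00000000e+00]])}
top {'intrinsics': array([[440.13913184,   0.        , 319.53675152],
       [  0.        , 440.13913184, 192.36247511],
       [  0.        ,   0.        ,   1.        ]]), 'extrinsics': array([[-2.60035262e-02, -9.96298757e-01,  8.19304851e-02,
         4.33111749e+02],
       [-9.99613497e-01,  2.51086849e-02, -1.19335827e-02,
         2.27085372e+01],
       [ 9.83224683e-03, -8.22091340e-02, -9.96566598e-01,
         1.42688172e+03],
       [ 0.00000000e+00,  0.00000000e+00,  0.00000000e+00,
         1.00000000e+00]])}
```

View pics/scene0.png

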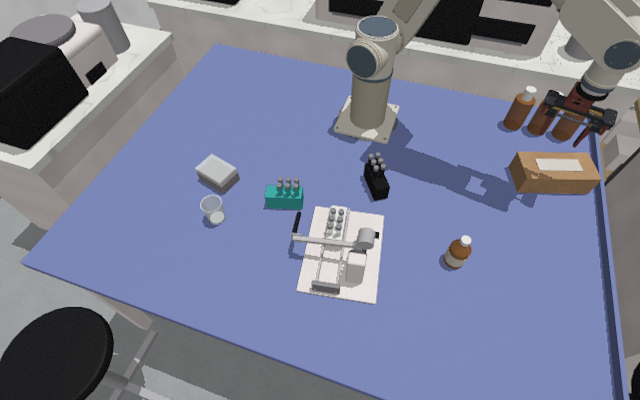

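View pics/top0.png

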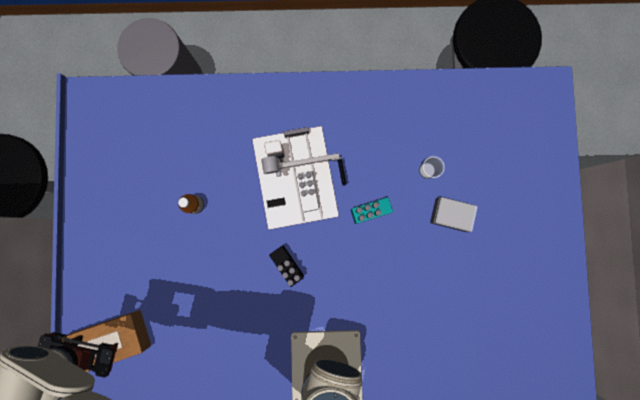

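The scene view shows the white lane at about (343,252), with the barrier arm running from the handle (297,224) to the weight (367,238). The top view shows the lane at (296,178) and the handle at (343,170). The white rack stands in the lane at (308,183). The black (287,266) and turquoise (372,209) racks stand outside it and are decoys.

```bash
python3 - <<'E'
import cv2
a=cv2.imread("pics/top0.png")[115:240,240:400];cv2.imwrite("pics/t0c.png",cv2.resize(a,None,fx=5,fy=4.8,interpolation=cv2.INTER_CUBIC)[:600])
b=cv2.imread("pics/scene0.png")[165:305,255:415];cv2.imwrite("pics/s0c.png",cv2.resize(b,None,fx=4.25,fy=4.25,interpolation=cv2.INTER_CUBIC))
E
```

```text
(no output)
```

View pics/t0c.png

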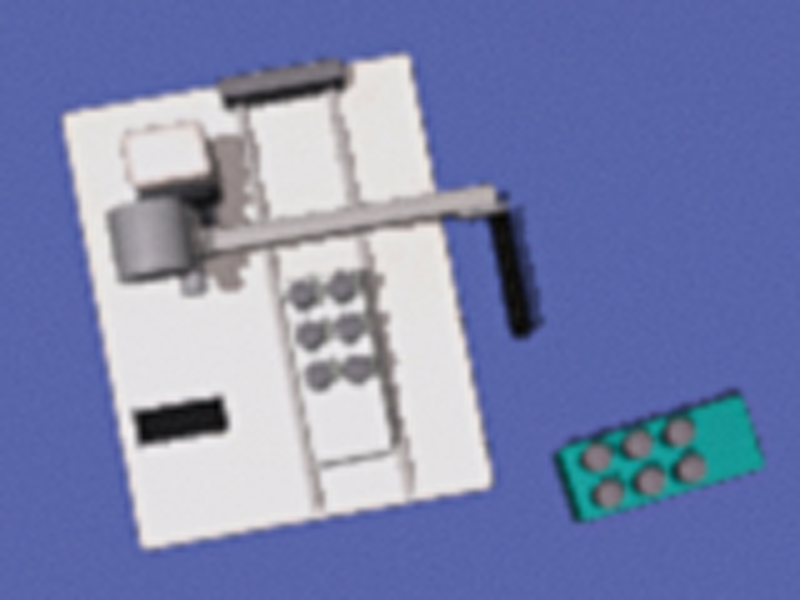

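View pics/s0c.png

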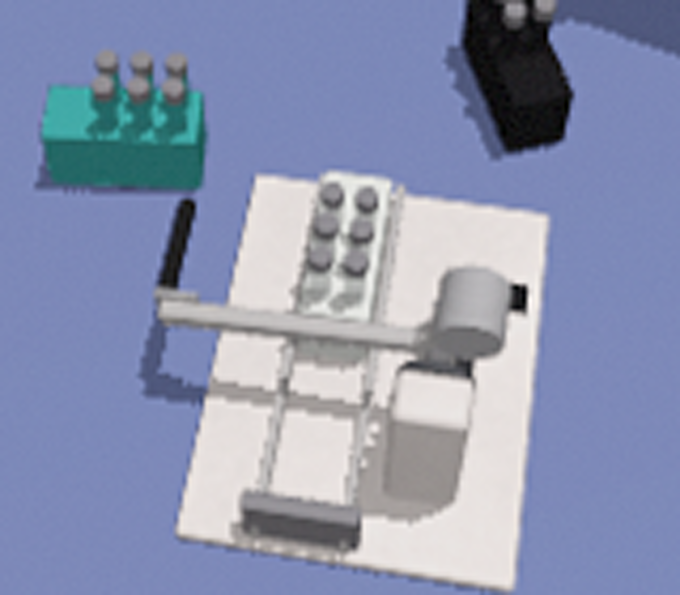

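```bash
cat > h.py <<'E'
import numpy as np,cv2
from scipy.optimize import least_squares
from bench import robot
C={n:robot.camera_info(n) for n in("scene","top")}
def proj(n,P):
    P=np.atleast_2d(P);T=np.linalg.inv(C[n]['extrinsics']);p=P@T[:3,:3].T+T[:3,3];p=p@C[n]['intrinsics'].T;return p[:,:2]/p[:,2:]
def ray(n,uv):
    E=C[n]['extrinsics'];d=E[:3,:3]@np.linalg.inv(C[n]['intrinsics'])@[uv[0],uv[1],1];return E[:3,3],d/np.linalg.norm(d)
def onz(n,uv,z):
    o,d=ray(n,uv);return o+d*(z-o[2])/d[2]
def tri(a,b):
    f=lambda P:np.r_[(proj('top',P)-a).ravel(),(proj('scene',P)-b).ravel()]
    r=least_squares(f,[600,0,100]);return r.x,r.fun
def tc(u,v):return np.array([240+(u+.5)/5-.5,115+(v+.5)/4.8-.5])
def sc(u,v):return np.array([255+(u+.5)/4.25-.5,165+(v+.5)/4.25-.5])
E
cat > m1.py <<'E'
from h import *
L=np.array([[120,145,12],[120,-85,12],[-180,-85,12],[-180,145,12]],float)
t=np.array([tc(*p) for p in[(62,115),(410,55),(492,488),(142,548)]])
s=np.array([sc(*p) for p in[(515,590),(178,537),(255,175),(549,214)]])
def W(q,P):
    c,sn=np.cos(q[2]),np.sin(q[2]);P=np.atleast_2d(P);return np.c_[q[0]+c*P[:,0]-sn*P[:,1],q[1]+sn*P[:,0]+c*P[:,1],P[:,2]]
for m in('t','s','ts'):
    f=lambda q:np.r_[(proj('top',W(q,L))-t).ravel()*('t' in m),(proj('scene',W(q,L))-s).ravel()*('s' in m)]
    r=least_squares(f,[600,50,0],x_scale=[100,100,1]);print(m,r.x,np.round(r.fun,1))
q=r.x;np.save('lane.npy',q)
# handle ends: tip and root
for a,b in [((522,330),(187,205)),((502,215),(170,285))]:
    P,e=tri(tc(*a),sc(*b));print('handle',P,e)
    c,sn=np.cos(q[2]),np.sin(q[2]);d=P[:2]-q[:2];print(' lane',c*d[0]+sn*d[1],-sn*d[0]+c*d[1],P[2])
# rack near top edge mid
P=onz('top',tc((320+393)/2,(465+450)/2),78);d=P[:2]-q[:2];print('near edge lane',c*d[0]+sn*d[1],-sn*d[0]+c*d[1])
E
python3 m1.py
```

```text
t [6.35455182e+02 5.90735995e+01 1.54494391e-01] [ 0.  -0.4 -0.1 -0.2  0.3  0.1 -0.3  0.5 -0.  -0.  -0.  -0.   0.  -0.
  0.  -0. ]
s [6.37116373e+02 6.14092754e+01 1.67204785e-01] [-0.  -0.  -0.  -0.   0.  -0.  -0.   0.   0.4  0.1 -0.5 -0.1 -0.  -0.
  0.  -0.1]
ts [6.36256196e+02 6.03538572e+01 1.61206534e-01] [-0.6 -0.3 -0.7 -0.5  0.3 -0.4 -0.3  0.4 -0.1 -0.  -0.9 -0.7  0.1 -0.4
  0.1 -0.1]
handle [567.79397025 -67.63213096  97.31084913] [-0.19326886  0.07161192 -0.20409384 -0.0115617 ]
 lane -88.11749832399911 -115.33774753583467 97.31084912681096
handle [638.90594287 -54.31607369 108.04403202] [-1.07585261  0.40581162 -1.0912733  -0.06278072]
 lane -15.790189335691602 -113.6084685162684 108.04403201934414
near edge lane -147.8180376322006 -2.2362312670948157
```

```bash
cat > m2.py <<'E'
from h import *
q=np.load('lane.npy');c,s=np.cos(q[2]),np.sin(q[2])
def W(p):p=np.atleast_2d(p);return np.c_[q[0]+c*p[:,0]-s*p[:,1],q[1]+s*p[:,0]+c*p[:,1],p[:,2]]
for n,box in(("top",(336,155,352,188)),("scene",(290,208,305,238))):
    im=cv2.imread(f"pics/{n}0.png");x0,y0,x1,y1=box
    m=np.zeros(im.shape[:2],np.uint8);m[y0:y1,x0:x1]=(im[y0:y1,x0:x1].max(2)<75)
    nn,l,st,ce=cv2.connectedComponentsWithStats(m);k=1+np.argmax(st[1:,4]);p=np.argwhere(l==k)[:,::-1]
    mean=p.mean(0);d=np.linalg.svd(p-mean,full_matrices=False)[2][0];t=(p-mean)@d;print(n,len(p),mean,d,mean+d*t.min(),mean+d*t.max())
    nrm=np.array([-d[1],d[0]])
    for th in range(-20,21,5):
        a=np.radians(th);H=W([[x,75-190*np.cos(a),110+190*np.sin(a)] for x in(-20,-52,-85)])
        print(th,np.round((proj(n,H)-mean)@nrm,2),np.round((proj(n,H)-mean)@d,1))
st=robot.state();w,x,y,z=st['orientation']
from scipy.spatial.transform import Rotation as R
print(R.from_quat([x,y,z,w]).as_matrix())
E
python3 m2.py
```

```text
top 117 [341.76923077 171.17948718] [0.19578641 0.98064656] [339.28631917 158.74318596] [344.35457706 184.1288589 ]
-20 [5.4  5.45 5.51] [-7.6  2.4 12.8]
-15 [3.44 3.5  3.55] [-8.3  1.9 12.4]
-10 [1.89 1.94 1.99] [-8.9  1.3 12. ]
-5 [0.75 0.8  0.85] [-9.7  0.7 11.5]
0 [0.06 0.1  0.15] [-10.4   0.1  11. ]
5 [-0.17 -0.12 -0.07] [-11.2  -0.5  10.5]
10 [0.09 0.14 0.19] [-12.   -1.2  10. ]
15 [0.85 0.9  0.96] [-12.8  -1.9   9.4]
20 [2.13 2.18 2.24] [-13.6  -2.6   8.9]
scene 78 [296.44871795 222.1025641 ] [-0.23865021  0.97110559] [298.93533875 211.98410943] [294.0724319  231.77204917]
-20 [-6.78 -6.72 -6.66] [18.3  9.  -0.3]
-15 [-4.19 -4.18 -4.16] [16.   6.6 -2.7]
-10 [-1.99 -2.01 -2.02] [13.6  4.2 -5.3]
-5 [-0.19 -0.24 -0.29] [11.1  1.5 -8. ]
0 [1.17 1.1  1.02] [  8.4  -1.2 -10.8]
5 [2.06 1.97 1.89] [  5.6  -4.1 -13.7]
10 [2.47 2.37 2.28] [  2.7  -7.1 -16.8]
15 [2.36 2.26 2.17] [ -0.3 -10.2 -19.9]
20 [1.72 1.64 1.55] [ -3.4 -13.3 -23.1]
[[-9.72799988e-01  2.31646466e-01 -3.13774329e-04]
 [ 2.31646679e-01  9.72799078e-01 -1.33041175e-03]
 [-2.94580349e-06 -1.36690932e-03 -9.99999066e-01]]
```

Request:
{"method": "jog_arm", "body": {"motion": [[-30,-27,0,0,0,-0.05,1],[-65,-59,0,0,0,-0.15,1],[-102,-92,0,0,0,-0.25,1],[-139,-126,0,0,0,-0.35,1],[-176,-160,0,0,0,-0.395,1],[-213,-193,0,0,0,-0.395,1],[-250,-227,0,0,0,-0.395,1],[-287,-260,0,0,0,-0.395,1],[-324,-294,0,0,0,-0.395,1],[-361,-327,0,0,0,-0.395,1],[-398,-361,0,0,0,-0.395,1],[-435,-394,0,0,0,-0.395,1]]}}

```text
time: 1.3
ee_pos: [477.3, 121.9, 404.6]
orientation: [-0.0, -0.08, 0.997, 0.0]
ft_force: [1.5, 1.0, -0.3]
grip_width: 87.6
```

```bash
cat > st.py <<'E'
from h import *
from scipy.spatial.transform import Rotation as R
q=np.load('lane.npy');c,s=np.cos(q[2]),np.sin(q[2])
M=np.array([[c,s,0],[-s,c,0],[0,0,1]])
st=robot.state();w,x,y,z=st['orientation'];Rt=R.from_quat([x,y,z,w])
rl=R.from_matrix(M@Rt.as_matrix()@np.diag([-1,1,-1]))
g=st['ee_pos']+Rt.apply([0,0,163]);gl=M@(g-[q[0],q[1],0])
print('t',round(st['time'],2),'grasp lane',np.round(gl,1),'rotdev',np.round(rl.as_rotvec(),3),'F lane',np.round(M@st['ft_force'],2),'w',round(st['grip_width'],1))
dy,dz=gl[1]-75,gl[2]-110;a=np.arctan2(dz,-dy);r=np.hypot(dy,dz)
F=M@st['ft_force'];print('ang %.1f r %.1f'%(np.degrees(a),r),'Frad %.2f Ftan %.2f'%(F@[0,-np.cos(a),np.sin(a)],F@[0,np.sin(a),np.cos(a)]),'q',np.round(st['joint_pos'],2),'dqmax',np.abs(st['dq']).max().round(3), 'tau', np.round(M@st['wrist_torque'],2))
E
python3 st.py
```

```text
t 1.3 grasp lane [-147.    86.3  241.6] rotdev [ 0.  0. -0.] F lane [ 1.59  0.73 -0.25] w 87.6
ang 94.9 r 132.1 Frad -0.19 Ftan 0.75 q [ 0.23  0.23  1.92  0.    1.   -1.51] dqmax 0.968 tau [ 0.05  0.01 -0.02]
```

Request:
{"method": "jog_arm", "body": {"motion": [[-20,-43,0,0,0,0,1],[-40,-86,0,0,0,0,1],[-60,-129,0,0,0,0,1],[-80,-172,0,0,0,0,1],[-92,-198,20,0,0,0,1],[-95,-203,50,0,0,0,1],[-95,-203,75,0,0,0,1],[-95,-203,85,0,0,0,1],[-95,-203,85,0,0,0,1]]}}

```text
time: 2.2
ee_pos: [602.4, -61.1, 318.1]
orientation: [-0.002, -0.081, 0.997, 0.0]
ft_force: [-0.9, -0.4, 1.6]
grip_width: 87.6
```

```bash
python3 st.py; python3 - <<'E'
from h import *
b=robot.camera("scene")[:,:,::-1][140:290,230:400];cv2.imwrite("pics/s1.png",cv2.resize(b,None,fx=4,fy=4,interpolation=cv2.INTER_CUBIC))
E
```

```text
t 2.2 grasp lane [ -53.5 -114.2  155.1] rotdev [0.001 0.003 0.   ] F lane [-0.96 -0.22  1.63] w 87.6
ang 13.4 r 194.5 Frad 0.59 Ftan 1.53 q [-0.12  0.5   1.73  0.    0.91 -1.85] dqmax 0.038 tau [ 0.06  0.   -0.03]
```

View pics/s1.png

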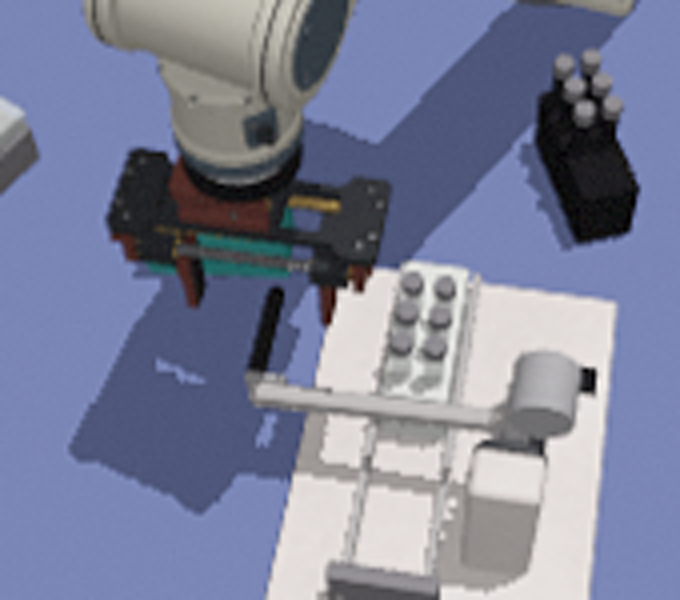

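The open fingers straddle the black handle (crop (265,325)): one finger is at (190,290), the other at (328,305). Next I descend and close.

Request:
{"method": "jog_arm", "body": {"motion": [[0,0,20,0,0,0,1],[0,0,40,0,0,0,1],[0,0,52,0,0,0,1],[0,0,52,0,0,0,0.6],[0,0,52,0,0,0,0.4],[0,0,52,0,0,0,0.35],[0,0,52,0,0,0,0.35]], "newtons": 15}}

```text
time: 2.95
ee_pos: [603.4, -61.2, 268.7]
orientation: [0.001, -0.081, 0.997, -0.0]
ft_force: [0.5, 0.2, -0.4]
grip_width: 59.5
```

```bash
python3 st.py; python3 - <<'E'
from h import *
for n,(x0,y0,x1,y1) in {"scene":(240,150,390,290),"top":(240,110,400,240)}.items():
    b=robot.camera(n)[:,:,::-1][y0:y1,x0:x1];cv2.imwrite(f"pics/{n}2.png",cv2.resize(b,None,fx=4,fy=4,interpolation=cv2.INTER_CUBIC))
E
```

```text
t 2.95 grasp lane [ -51.7 -114.8  105.7] rotdev [-0.    -0.002  0.   ] F lane [ 0.57  0.15 -0.36] w 59.5
ang -1.3 r 189.8 Frad -0.14 Ftan -0.37 q [-0.12  0.57  1.75 -0.    0.81 -1.85] dqmax 0.004 tau [ 0.05 -0.01 -0.06]
```

View pics/scene2.png

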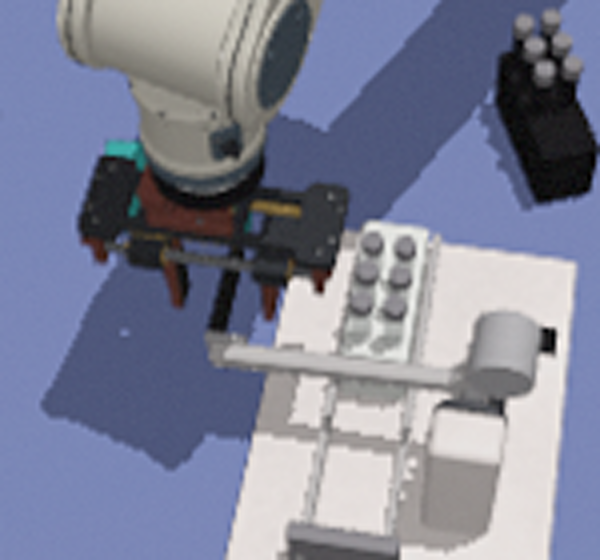

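The handle (crop (225,290)) is centred between the fingers, which are at (178,290) and (268,300). Now I close.

Request:
{"method": "jog_arm", "body": {"motion": [[0,0,0,0,0,0,0.2],[0,0,0,0,0,0,0.1],[0,0,0,0,0,0,0],[0,0,0,0,0,0,0],[0,0,0,0,0,0,0],[0,0,0,0,0,0,0],[0,0,0,0,0,0,0],[0,0,0,0,0,0,0],[0,0,0,0,0,0,0]], "newtons": 20}}

```text
time: 3.95
ee_pos: [603.0, -61.1, 267.7]
orientation: [0.0, -0.08, 0.997, 0.0]
ft_force: [-0.2, 2.2, 0.3]
grip_width: 13.8
```

```bash
python3 st.py
```

```text
t 3.95 grasp lane [ -52.3 -114.5  104.7] rotdev [ 0. -0. -0.] F lane [0.18 2.24 0.34] w 13.8
ang -1.6 r 189.6 Frad -2.24 Ftan 0.28 q [-0.12  0.58  1.75  0.    0.81 -1.85] dqmax 0.002 tau [ 0.25 -0.04  0.02]
```

```bash
cat > arc.py <<'E'
import numpy as np,sys
# arc.py a0 a1 n r
a0,a1=map(float,sys.argv[1:3]);n=int(sys.argv[3]);r=float(sys.argv[4]) if len(sys.argv)>4 else 190
a=np.radians(a0+(a1-a0)*np.arange(1,n+1)/n);b=np.radians(a0)
print([[0,round(2*r*(np.cos(b)-np.cos(x)))/2,round(-2*r*(np.sin(x)-np.sin(b)))/2,0,0,0,0] for x in a])
E
python3 arc.py -1.6 10 12
```

```text
[[0, 0.0, -3.0, 0, 0, 0, 0], [0, 0.0, -6.5, 0, 0, 0, 0], [0, 0.0, -9.5, 0, 0, 0, 0], [0, 0.0, -13.0, 0, 0, 0, 0], [0, 0.0, -16.0, 0, 0, 0, 0], [0, 0.5, -19.0, 0, 0, 0, 0], [0, 0.5, -22.5, 0, 0, 0, 0], [0, 1.0, -25.5, 0, 0, 0, 0], [0, 1.5, -29.0, 0, 0, 0, 0], [0, 2.0, -32.0, 0, 0, 0, 0], [0, 2.5, -35.0, 0, 0, 0, 0], [0, 3.0, -38.5, 0, 0, 0, 0]]
```

Request:
{"method": "jog_arm", "body": {"motion": [[0,0,-1,0,0,0,0],[0,0,-3,0,0,0,0],[0,0,-6,0,0,0,0],[0,0,-9,0,0,0,0],[0,0,-12,0,0,0,0],[0,0,-15,0,0,0,0]]}}

```text
time: 4.55
ee_pos: [602.9, -61.4, 283.0]
orientation: [-0.0, -0.081, 0.997, -0.0]
ft_force: [0.7, 0.1, -3.4]
grip_width: 13.5
```

```bash
python3 st.py
```

```text
t 4.55 grasp lane [ -52.4 -114.8  120. ] rotdev [-0.  0.  0.] F lane [ 0.72 -0.   -3.44] w 13.5
ang 3.0 r 190.1 Frad -0.18 Ftan -3.43 q [-0.12  0.55  1.75 -0.    0.84 -1.85] dqmax 0.054 tau [-0.29 -0.04 -0.04]
```

```bash
python3 arc.py 3 19 12;python3 arc.py 19 35 12;python3 arc.py 35 51 12
```

```text
[[0, 0.5, -4.5, 0, 0, 0, 0], [0, 0.5, -9.0, 0, 0, 0, 0], [0, 1.0, -13.0, 0, 0, 0, 0], [0, 1.5, -17.5, 0, 0, 0, 0], [0, 2.5, -22.0, 0, 0, 0, 0], [0, 3.0, -26.5, 0, 0, 0, 0], [0, 4.0, -30.5, 0, 0, 0, 0], [0, 5.0, -35.0, 0, 0, 0, 0], [0, 6.0, -39.0, 0, 0, 0, 0], [0, 7.5, -43.5, 0, 0, 0, 0], [0, 8.5, -47.5, 0, 0, 0, 0], [0, 10.0, -52.0, 0, 0, 0, 0]]
[[0, 1.5, -4.0, 0, 0, 0, 0], [0, 3.0, -8.5, 0, 0, 0, 0], [0, 5.0, -12.5, 0, 0, 0, 0], [0, 6.5, -16.5, 0, 0, 0, 0], [0, 8.5, -20.5, 0, 0, 0, 0], [0, 10.5, -24.5, 0, 0, 0, 0], [0, 12.5, -28.5, 0, 0, 0, 0], [0, 14.5, -32.0, 0, 0, 0, 0], [0, 17.0, -36.0, 0, 0, 0, 0], [0, 19.0, -40.0, 0, 0, 0, 0], [0, 21.5, -43.5, 0, 0, 0, 0], [0, 24.0, -47.0, 0, 0, 0, 0]]
[[0, 2.5, -3.5, 0, 0, 0, 0], [0, 5.0, -7.0, 0, 0, 0, 0], [0, 8.0, -10.5, 0, 0, 0, 0], [0, 11.0, -14.0, 0, 0, 0, 0], [0, 13.5, -17.5, 0, 0, 0, 0], [0, 16.5, -20.5, 0, 0, 0, 0], [0, 19.5, -24.0, 0, 0, 0, 0], [0, 23.0, -27.0, 0, 0, 0, 0], [0, 26.0, -30.0, 0, 0, 0, 0], [0, 29.5, -33.0, 0, 0, 0, 0], [0, 32.5, -36.0, 0, 0, 0, 0], [0, 36.0, -38.5, 0, 0, 0, 0]]
```

Request:
{"method": "jog_arm", "body": {"motion": [[0,0.5,-4.5,0,0,0,0],[0,0.5,-9.0,0,0,0,0],[0,1.0,-13.0,0,0,0,0],[0,1.5,-17.5,0,0,0,0],[0,2.5,-22.0,0,0,0,0],[0,3.0,-26.5,0,0,0,0],[0,4.0,-30.5,0,0,0,0],[0,5.0,-35.0,0,0,0,0],[0,6.0,-39.0,0,0,0,0],[0,7.5,-43.5,0,0,0,0],[0,8.5,-47.5,0,0,0,0],[0,10.0,-52.0,0,0,0,0]]}}

```text
time: 5.75
ee_pos: [601.5, -52.9, 335.8]
orientation: [0.0, -0.081, 0.997, -0.002]
ft_force: [-0.7, -14.5, 1.7]
grip_width: 13.4
```

```bash
python3 st.py
```

```text
t 5.75 grasp lane [ -52.4 -106.9  172.8] rotdev [-0.004 -0.001  0.001] F lane [ -3.03 -14.16   1.68] w 13.4
ang 19.0 r 192.4 Frad 13.93 Ftan -3.03 q [-0.11  0.48  1.73 -0.    0.94 -1.84] dqmax 0.081 tau [-2.42  0.52 -0.07]
```

```bash
python3 arc.py 16.7 30 10
```

```text
[[0, 1.5, -4.0, 0, 0, 0, 0], [0, 2.5, -8.5, 0, 0, 0, 0], [0, 4.0, -12.5, 0, 0, 0, 0], [0, 6.0, -16.5, 0, 0, 0, 0], [0, 7.5, -20.5, 0, 0, 0, 0], [0, 9.5, -24.5, 0, 0, 0, 0], [0, 11.0, -28.5, 0, 0, 0, 0], [0, 13.0, -32.5, 0, 0, 0, 0], [0, 15.5, -36.5, 0, 0, 0, 0], [0, 17.5, -40.5, 0, 0, 0, 0]]
```

Subtracting 2 mm from y to relieve the radial push.

Request:
{"method": "jog_arm", "body": {"motion": [[0,-1,0,0,0,0,0],[0,-1,-2,0,0,0,0],[0,-0.5,-6,0,0,0,0],[0,0.5,-10,0,0,0,0],[0,2,-14,0,0,0,0],[0,3.5,-18,0,0,0,0],[0,5,-21,0,0,0,0],[0,6.5,-23,0,0,0,0]]}}

```text
time: 6.55
ee_pos: [600.5, -45.4, 358.6]
orientation: [0.0, -0.081, 0.997, -0.001]
ft_force: [-2.0, -11.2, 1.3]
grip_width: 13.1
```

```bash
python3 st.py
```

```text
t 6.55 grasp lane [-52.2 -99.1 195.6] rotdev [-0.002 -0.     0.001] F lane [ -3.82 -10.76   1.34] w 13.1
ang 26.2 r 194.0 Frad 10.24 Ftan -3.55 q [-0.09  0.44  1.72 -0.    0.98 -1.83] dqmax 0.034 tau [-1.96  0.5  -0.12]
```

```bash
python3 arc.py 23.4 36.4 10
```

```text
[[0, 2.0, -4.0, 0, 0, 0, 0], [0, 3.5, -8.0, 0, 0, 0, 0], [0, 5.5, -11.5, 0, 0, 0, 0], [0, 7.5, -15.5, 0, 0, 0, 0], [0, 9.5, -19.5, 0, 0, 0, 0], [0, 12.0, -23.0, 0, 0, 0, 0], [0, 14.0, -26.5, 0, 0, 0, 0], [0, 16.5, -30.0, 0, 0, 0, 0], [0, 19.0, -34.0, 0, 0, 0, 0], [0, 21.5, -37.5, 0, 0, 0, 0]]
```

Request:
{"method": "jog_arm", "body": {"motion": [[0,-1.5,-1,0,0,0,0],[0,0,-4,0,0,0,0],[0,1.5,-8,0,0,0,0],[0,3.5,-11.5,0,0,0,0],[0,5.5,-15.5,0,0,0,0],[0,7.5,-19.5,0,0,0,0],[0,10,-23,0,0,0,0],[0,12,-26.5,0,0,0,0],[0,14.5,-30,0,0,0,0],[0,17,-34,0,0,0,0],[0,19.5,-37.5,0,0,0,0]]}}

```text
time: 7.65
ee_pos: [597.3, -25.8, 395.8]
orientation: [0.0, -0.081, 0.997, -0.0]
ft_force: [-0.6, -5.0, 0.9]
grip_width: 13.6
```

```bash
python3 st.py
```

```text
t 7.65 grasp lane [-52.2 -78.9 232.8] rotdev [-0.001 -0.     0.   ] F lane [-1.4  -4.88  0.85] w 13.6
ang 38.6 r 196.9 Frad 4.34 Ftan -2.38 q [-0.06  0.39  1.7  -0.    1.05 -1.79] dqmax 0.063 tau [-1.06  0.27 -0.08]
```

```bash
python3 arc.py 36 50.4 12; python3 arc.py 50 64 12
```

```text
[[0, 2.5, -3.0, 0, 0, 0, 0], [0, 5.0, -6.5, 0, 0, 0, 0], [0, 7.5, -9.5, 0, 0, 0, 0], [0, 10.0, -12.5, 0, 0, 0, 0], [0, 12.5, -15.5, 0, 0, 0, 0], [0, 15.0, -18.5, 0, 0, 0, 0], [0, 18.0, -21.5, 0, 0, 0, 0], [0, 21.0, -24.0, 0, 0, 0, 0], [0, 23.5, -27.0, 0, 0, 0, 0], [0, 26.5, -29.5, 0, 0, 0, 0], [0, 29.5, -32.0, 0, 0, 0, 0], [0, 32.5, -34.5, 0, 0, 0, 0]]
[[0, 3.0, -2.5, 0, 0, 0, 0], [0, 6.0, -5.0, 0, 0, 0, 0], [0, 9.0, -7.0, 0, 0, 0, 0], [0, 12.0, -9.5, 0, 0, 0, 0], [0, 15.5, -11.5, 0, 0, 0, 0], [0, 18.5, -14.0, 0, 0, 0, 0], [0, 22.0, -16.0, 0, 0, 0, 0], [0, 25.0, -18.0, 0, 0, 0, 0], [0, 28.5, -20.0, 0, 0, 0, 0], [0, 32.0, -21.5, 0, 0, 0, 0], [0, 35.5, -23.5, 0, 0, 0, 0], [0, 39.0, -25.0, 0, 0, 0, 0]]
```

Request:
{"method": "jog_arm", "body": {"motion": [[0,1.5,-3.0,0,0,0,0],[0,4,-6.5,0,0,0,0],[0,6.5,-9.5,0,0,0,0],[0,9,-12.5,0,0,0,0],[0,11.5,-15.5,0,0,0,0],[0,14,-18.5,0,0,0,0],[0,17,-21.5,0,0,0,0],[0,20,-24.0,0,0,0,0],[0,22.5,-27.0,0,0,0,0],[0,25.5,-29.5,0,0,0,0],[0,28.5,-32.0,0,0,0,0],[0,31.5,-34.5,0,0,0,0]]}}

```text
time: 8.85
ee_pos: [592.3, 5.1, 430.8]
orientation: [0.001, -0.081, 0.997, -0.001]
ft_force: [-1.6, -8.4, 6.9]
grip_width: 13.6
```

```bash
sed -i 's/dy,dz=gl\[1\]-75,gl\[2\]-110/dy,dz=gl[1]-75,gl[2]-11-110/' st.py; python3 st.py
```

```text
t 8.85 grasp lane [-52.1 -47.8 267.8] rotdev [-0.002 -0.001  0.   ] F lane [-2.95 -7.99  6.92] w 13.6
ang 50.1 r 191.4 Frad 10.43 Ftan -1.68 q [-0.01  0.35  1.68 -0.    1.11 -1.74] dqmax 0.05 tau [-1.56  0.48 -0.02]
```

Request:
{"method": "jog_arm", "body": {"motion": [[0,1.5,-3.5,0,0,0,0],[0,4.5,-6,0,0,0,0],[0,7.5,-8.0,0,0,0,0],[0,10.5,-10.5,0,0,0,0],[0,14,-12.5,0,0,0,0],[0,17,-15,0,0,0,0],[0,20.5,-17.0,0,0,0,0],[0,23.5,-19,0,0,0,0],[0,27,-21,0,0,0,0],[0,30.5,-22.5,0,0,0,0]]}}

```text
time: 9.85
ee_pos: [587.3, 35.8, 452.6]
orientation: [0.0, -0.081, 0.997, -0.0]
ft_force: [-0.9, -4.3, 7.3]
grip_width: 13.1
```

```bash
python3 st.py;python3 arc.py 61 75 12
```

```text
t 9.85 grasp lane [-52.2 -16.4 289.6] rotdev [-0. -0.  0.] F lane [-1.59 -4.09  7.28] w 13.1
ang 61.5 r 191.8 Frad 8.35 Ftan -0.12 q [ 0.04  0.32  1.67 -0.    1.15 -1.69] dqmax 0.058 tau [-1.01  0.29 -0.02]
[[0, 3.5, -2.0, 0, 0, 0, 0], [0, 7.0, -3.5, 0, 0, 0, 0], [0, 10.5, -5.5, 0, 0, 0, 0], [0, 14.0, -7.0, 0, 0, 0, 0], [0, 17.5, -8.5, 0, 0, 0, 0], [0, 21.0, -10.0, 0, 0, 0, 0], [0, 24.5, -11.5, 0, 0, 0, 0], [0, 28.0, -12.5, 0, 0, 0, 0], [0, 32.0, -14.0, 0, 0, 0, 0], [0, 35.5, -15.0, 0, 0, 0, 0], [0, 39.0, -16.5, 0, 0, 0, 0], [0, 43.0, -17.5, 0, 0, 0, 0]]
```

Request:
{"method": "jog_arm", "body": {"motion": [[0,3,-3,0,0,0,0],[0,6.5,-4.5,0,0,0,0],[0,10,-6.5,0,0,0,0],[0,13.5,-8,0,0,0,0],[0,17,-9.5,0,0,0,0],[0,20.5,-11,0,0,0,0],[0,24,-12.5,0,0,0,0],[0,27.5,-13.5,0,0,0,0],[0,31.5,-15,0,0,0,0],[0,35,-16,0,0,0,0]]}}

```text
time: 10.85
ee_pos: [581.6, 70.4, 468.5]
orientation: [0.0, -0.081, 0.997, -0.0]
ft_force: [1.3, -0.0, 1.7]
grip_width: 13.5
```

```bash
python3 st.py;python3 arc.py 73 87 12
```

```text
t 10.85 grasp lane [-52.3  18.7 305.5] rotdev [-0. -0. -0.] F lane [ 1.24 -0.22  1.74] w 13.5
ang 73.0 r 192.9 Frad 1.73 Ftan 0.30 q [ 0.1   0.3   1.66 -0.    1.18 -1.63] dqmax 0.059 tau [-0.29 -0.21  0.01]
[[0, 3.5, -1.0, 0, 0, 0, 0], [0, 7.5, -2.0, 0, 0, 0, 0], [0, 11.0, -3.0, 0, 0, 0, 0], [0, 15.0, -4.0, 0, 0, 0, 0], [0, 19.0, -4.5, 0, 0, 0, 0], [0, 22.5, -5.5, 0, 0, 0, 0], [0, 26.5, -6.0, 0, 0, 0, 0], [0, 30.0, -6.5, 0, 0, 0, 0], [0, 34.0, -7.0, 0, 0, 0, 0], [0, 38.0, -7.5, 0, 0, 0, 0], [0, 41.5, -8.0, 0, 0, 0, 0], [0, 45.5, -8.0, 0, 0, 0, 0]]
```

Request:
{"method": "jog_arm", "body": {"motion": [[0,3.5,-1.0,0,0,0,0],[0,7.5,-2.0,0,0,0,0],[0,11.0,-3.0,0,0,0,0],[0,15.0,-4.0,0,0,0,0],[0,19.0,-4.5,0,0,0,0],[0,22.5,-5.5,0,0,0,0],[0,26.5,-6.0,0,0,0,0],[0,30.0,-6.5,0,0,0,0],[0,34.0,-7.0,0,0,0,0],[0,38.0,-7.5,0,0,0,0],[0,41.5,-8.0,0,0,0,0],[0,45.5,-8.0,0,0,0,0]]}}

```text
time: 12.05
ee_pos: [574.3, 115.3, 476.3]
orientation: [0.0, -0.081, 0.997, 0.0]
ft_force: [2.6, -0.3, 2.2]
grip_width: 13.4
```

```bash
sed -i 's/gl\[2\]-11-110/gl[2]-13-110/' st.py; python3 st.py;python3 arc.py 86.5 98.5 12;python3 arc.py 93 105 24
```

```text
t 12.05 grasp lane [-52.3  64.2 313.3] rotdev [ 0. -0. -0.] F lane [ 2.52 -0.74  2.22] w 13.4
ang 86.8 r 190.6 Frad 2.26 Ftan -0.61 q [ 0.18  0.29  1.65  0.    1.2  -1.55] dqmax 0.07 tau [-0.12 -0.3  -0.05]
[[0, 3.5, 0.0, 0, 0, 0, 0], [0, 6.5, -0.5, 0, 0, 0, 0], [0, 10.0, -0.5, 0, 0, 0, 0], [0, 13.5, -0.5, 0, 0, 0, 0], [0, 16.5, -0.5, 0, 0, 0, 0], [0, 20.0, 0.0, 0, 0, 0, 0], [0, 23.0, 0.0, 0, 0, 0, 0], [0, 26.5, 0.0, 0, 0, 0, 0], [0, 30.0, 0.5, 0, 0, 0, 0], [0, 33.0, 1.0, 0, 0, 0, 0], [0, 36.5, 1.5, 0, 0, 0, 0], [0, 39.5, 1.5, 0, 0, 0, 0]]
[[0, 1.5, 0.0, 0, 0, 0, 0], [0, 3.5, 0.0, 0, 0, 0, 0], [0, 5.0, 0.5, 0, 0, 0, 0], [0, 6.5, 0.5, 0, 0, 0, 0], [0, 8.5, 0.5, 0, 0, 0, 0], [0, 10.0, 1.0, 0, 0, 0, 0], [0, 11.5, 1.0, 0, 0, 0, 0], [0, 13.0, 1.0, 0, 0, 0, 0], [0, 15.0, 1.5, 0, 0, 0, 0], [0, 16.5, 1.5, 0, 0, 0, 0], [0, 18.0, 2.0, 0, 0, 0, 0], [0, 20.0, 2.0, 0, 0, 0, 0], [0, 21.5, 2.5, 0, 0, 0, 0], [0, 23.0, 2.5, 0, 0, 0, 0], [0, 24.5, 3.0, 0, 0, 0, 0], [0, 26.5, 3.0, 0, 0, 0, 0], [0, 28.0, 3.5, 0, 0, 0, 0], [0, 29.5, 4.0, 0, 0, 0, 0], [0, 31.0, 4.0, 0, 0, 0, 0], [0, 33.0, 4.5, 0, 0, 0, 0], [0, 34.5, 5.0, 0, 0, 0, 0], [0, 36.0, 5.5, 0, 0, 0, 0], [0, 37.5, 6.0, 0, 0, 0, 0], [0, 39.0, 6.0, 0, 0, 0, 0]]
```

Request:
{"method": "jog_arm", "body": {"motion": [[0,3.5,0,0,0,0,0],[0,6.5,0,0,0,0,0],[0,10,-0.5,0,0,0,0],[0,13,-0.5,0,0,0,0],[0,16,-0.5,0,0,0,0],[0,18,-0.5,0,0,0,0],[0,19,-0.5,0,0,0,0],[0,19,-0.5,0,0,0,0]]}}

```text
time: 12.85
ee_pos: [571.3, 133.9, 476.5]
orientation: [-0.0, -0.081, 0.997, 0.0]
ft_force: [3.0, 1.2, -1.1]
grip_width: 13.2
```

```bash
python3 st.py
```

```text
t 12.85 grasp lane [-52.4  83.  313.5] rotdev [0. 0. 0.] F lane [ 3.1   0.67 -1.15] w 13.2
ang 92.4 r 190.7 Frad -1.12 Ftan 0.72 q [ 0.21  0.29  1.65  0.    1.2  -1.52] dqmax 0.003 tau [-0.   -0.46  0.04]
```

Request:
{"method": "jog_arm", "body": {"motion": [[0,2,0,0,0,0,0],[0,4,0,0,0,0,0],[0,5,0,0,0,0,0]]}}

```text
time: 13.15
ee_pos: [570.5, 138.8, 476.4]
orientation: [-0.0, -0.081, 0.997, -0.0]
ft_force: [2.9, 0.3, -4.7]
grip_width: 13.1
```

```bash
python3 st.py
```

```text
t 13.15 grasp lane [-52.4  88.  313.4] rotdev [-0.  0.  0.] F lane [ 2.92 -0.18 -4.69] w 13.1
ang 93.9 r 190.9 Frad -4.69 Ftan 0.14 q [ 0.22  0.29  1.65 -0.    1.2  -1.51] dqmax 0.016 tau [-0.11 -0.58 -0.04]
```

Request:
{"method": "jog_arm", "body": {"motion": [[0,2,0.5,0,0,0,0],[0,4,1,0,0,0,0],[0,5,1.5,0,0,0,0]]}}

```text
time: 13.45
ee_pos: [569.7, 143.9, 475.8]
orientation: [0.0, -0.081, 0.997, 0.0]
ft_force: [0.5, 1.8, 5.2]
grip_width: 13.4
```

```bash
python3 st.py
```

```text
t 13.45 grasp lane [-52.2  93.2 312.8] rotdev [ 0.    -0.001  0.   ] F lane [0.77 1.68 5.21] w 13.4
ang 95.5 r 190.7 Frad 5.35 Ftan 1.17 q [ 0.23  0.29  1.65  0.    1.2  -1.51] dqmax 0.016 tau [ 0.09 -0.03 -0.03]
```

Request:
{"method": "jog_arm", "body": {"motion": [[0,2,0,0,0,0,0],[0,4,0,0,0,0,0],[0,5,0,0,0,0,0]]}}

```text
time: 13.75
ee_pos: [568.9, 148.8, 475.2]
orientation: [0.0, -0.081, 0.997, 0.0]
ft_force: [2.0, 1.1, 1.9]
grip_width: 13.4
```

```bash
python3 st.py
```

```text
t 13.75 grasp lane [-52.3  98.1 312.2] rotdev [ 0. -0.  0.] F lane [2.16 0.8  1.93] w 13.4
ang 97.0 r 190.6 Frad 2.01 Ftan 0.56 q [ 0.24  0.3   1.65 -0.    1.2  -1.5 ] dqmax 0.016 tau [-0.06 -0.27  0.01]
```

Request:
{"method": "jog_arm", "body": {"motion": [[0,2,0,0,0,0,0],[0,4,0.5,0,0,0,0],[0,5,0.5,0,0,0,0]]}}

```text
time: 14.05
ee_pos: [568.1, 153.7, 474.5]
orientation: [-0.0, -0.081, 0.997, -0.0]
ft_force: [1.7, 1.8, -1.3]
grip_width: 13.3
```

```bash
python3 st.py
```

```text
t 14.05 grasp lane [-52.4 103.1 311.5] rotdev [-0.  0.  0.] F lane [ 1.97  1.49 -1.29] w 13.3
ang 98.5 r 190.6 Frad -1.06 Ftan 1.66 q [ 0.24  0.3   1.65  0.    1.2  -1.49] dqmax 0.016 tau [-0.03 -0.38  0.  ]
```

Request:
{"method": "jog_arm", "body": {"motion": [[0,2,0.5,0,0,0,0],[0,4,1,0,0,0,0],[0,5,1,0,0,0,0]]}}

```text
time: 14.35
ee_pos: [567.2, 158.6, 473.5]
orientation: [-0.0, -0.081, 0.997, -0.0]
ft_force: [2.5, 0.6, -0.6]
grip_width: 13.3
```

Request:
{"method": "jog_arm", "body": {"motion": [[0,2,0.5,0,0,0,0],[0,4,1,0,0,0,0],[0,5,1,0,0,0,0]]}}

```text
time: 14.65
ee_pos: [566.5, 163.6, 472.5]
orientation: [-0.0, -0.081, 0.997, -0.0]
ft_force: [2.1, 1.8, -1.7]
grip_width: 13.2
```

Request:
{"method": "jog_arm", "body": {"motion": [[0,2,0.5,0,0,0,0],[0,4,1,0,0,0,0],[0,5,1.5,0,0,0,0]]}}

```text
time: 14.95
ee_pos: [565.6, 168.6, 471.2]
orientation: [-0.0, -0.081, 0.997, 0.0]
ft_force: [0.9, 1.9, 0.4]
grip_width: 13.5
```

```bash
python3 st.py
```

```text
t 14.95 grasp lane [-52.3 118.2 308.2] rotdev [ 0.  0. -0.] F lane [1.18 1.77 0.42] w 13.5
ang 103.1 r 190.2 Frad 0.81 Ftan 1.63 q [ 0.27  0.3   1.65  0.    1.19 -1.46] dqmax 0.018 tau [ 0.16 -0.31 -0.01]
```

Request:
{"method": "jog_arm", "body": {"motion": [[0,2,0.5,0,0,0,0],[0,4,1,0,0,0,0],[0,5,1.2,0,0,0,0]]}}

```text
time: 15.25
ee_pos: [564.8, 173.4, 469.9]
orientation: [0.0, -0.081, 0.997, 0.0]
ft_force: [0.3, 1.3, -0.8]
grip_width: 13.5
```

```bash
python3 st.py
```

```text
t 15.25 grasp lane [-52.3 123.1 306.9] rotdev [ 0. -0.  0.] F lane [ 0.52  1.26 -0.77] w 13.5
ang 104.7 r 190.1 Frad -0.43 Ftan 1.42 q [ 0.28  0.31  1.65  0.    1.19 -1.45] dqmax 0.015 tau [ 0.09 -0.43 -0.02]
```

```bash
for a in 104.6 106 107.5 109 110.5 112 114 116 118 120 122 124; do echo $a; python3 arc.py $a $(python3 -c "print($a+1.6)") 1; done
```

```text
104.6
[[0, 5.0, 1.5, 0, 0, 0, 0]]
106
[[0, 5.0, 1.5, 0, 0, 0, 0]]
107.5
[[0, 5.0, 1.5, 0, 0, 0, 0]]
109
[[0, 5.0, 2.0, 0, 0, 0, 0]]
110.5
[[0, 5.0, 2.0, 0, 0, 0, 0]]
112
[[0, 5.0, 2.0, 0, 0, 0, 0]]
114
[[0, 5.0, 2.0, 0, 0, 0, 0]]
116
[[0, 4.5, 2.5, 0, 0, 0, 0]]
118
[[0, 4.5, 2.5, 0, 0, 0, 0]]
120
[[0, 4.5, 2.5, 0, 0, 0, 0]]
122
[[0, 4.5, 3.0, 0, 0, 0, 0]]
124
[[0, 4.5, 3.0, 0, 0, 0, 0]]
```

Request:
{"method": "jog_arm", "body": {"motion": [[0,2,0.5,0,0,0,0],[0,4,1,0,0,0,0],[0,5,1.5,0,0,0,0]]}}

```text
time: 15.55
ee_pos: [564.1, 178.4, 468.5]
orientation: [0.0, -0.081, 0.997, 0.0]
ft_force: [0.7, 2.1, 0.7]
grip_width: 13.1
```

```bash
python3 st.py
```

```text
t 15.55 grasp lane [-52.3 128.1 305.5] rotdev [ 0. -0.  0.] F lane [1.03 1.95 0.71] w 13.1
ang 106.2 r 190.1 Frad 1.23 Ftan 1.67 q [ 0.29  0.31  1.65  0.    1.19 -1.45] dqmax 0.017 tau [ 0.1  -0.36 -0.02]
```

Request:
{"method": "jog_arm", "body": {"motion": [[0,2,0.5,0,0,0,0],[0,4,1,0,0,0,0],[0,5,1.5,0,0,0,0]]}}

```text
time: 15.85
ee_pos: [563.3, 183.3, 466.9]
orientation: [-0.0, -0.081, 0.997, 0.0]
ft_force: [1.4, 1.0, 1.1]
grip_width: 13.2
```

```bash
python3 st.py
```

```text
t 15.85 grasp lane [-52.3 133.1 303.9] rotdev [0. 0. 0.] F lane [1.54 0.79 1.15] w 13.2
ang 107.8 r 190.0 Frad 1.33 Ftan 0.40 q [ 0.29  0.31  1.65  0.    1.19 -1.44] dqmax 0.016 tau [ 0.   -0.31 -0.01]
```

Request:
{"method": "jog_arm", "body": {"motion": [[0,2,0.7,0,0,0,0],[0,4,1.4,0,0,0,0],[0,4,1.4,0,0,0,0]]}}

```text
time: 16.15
ee_pos: [562.6, 187.3, 465.4]
orientation: [-0.0, -0.081, 0.997, 0.0]
ft_force: [2.2, 1.7, -1.0]
grip_width: 13.0
```

```bash
python3 st.py
```

```text
t 16.15 grasp lane [-52.4 137.2 302.4] rotdev [0. 0. 0.] F lane [ 2.42  1.37 -0.99] w 13.0
ang 109.1 r 189.9 Frad -0.49 Ftan 1.62 q [ 0.3   0.31  1.65  0.    1.18 -1.43] dqmax 0.005 tau [ 0.17 -0.43 -0.03]
```

Request:
{"method": "jog_arm", "body": {"motion": [[0,2,0.7,0,0,0,0],[0,4,1.4,0,0,0,0],[0,5,2,0,0,0,0]]}}

```text
time: 16.45
ee_pos: [562.0, 191.6, 463.9]
orientation: [0.0, -0.081, 0.997, -0.001]
ft_force: [2.0, -4.7, 2.7]
grip_width: 13.4
```

```bash
python3 st.py
```

```text
t 16.45 grasp lane [-52.2 141.2 300.9] rotdev [-0.002 -0.     0.   ] F lane [ 1.18 -4.98  2.69] w 13.4
ang 110.4 r 189.8 Frad 0.79 Ftan -5.60 q [ 0.31  0.32  1.65 -0.    1.18 -1.42] dqmax 0.015 tau [-0.9  -0.24 -0.01]
```

Request:
{"method": "jog_arm", "body": {"motion": [[0,0.7,0.2,0,0,0,0],[0,0.7,0.2,0,0,0,0],[0,0.7,0.2,0,0,0,0]]}}

```text
time: 16.75
ee_pos: [561.9, 192.0, 463.8]
orientation: [0.0, -0.08, 0.997, -0.001]
ft_force: [1.4, -4.7, 2.8]
grip_width: 13.5
```

```bash
python3 st.py
```

```text
t 16.75 grasp lane [-52.2 141.6 300.8] rotdev [-0.002 -0.    -0.   ] F lane [ 0.63 -4.85  2.78] w 13.5
ang 110.5 r 189.8 Frad 0.90 Ftan -5.51 q [ 0.31  0.32  1.65 -0.    1.18 -1.42] dqmax 0.002 tau [-1.13 -0.25 -0.03]
```

Request:
{"method": "jog_arm", "body": {"motion": [[0,-0.8,-0.2,0,0,0,0],[0,-1.2,-0.4,0,0,0,0],[0,-1.2,-0.4,0,0,0,0]]}}

```text
time: 17.05
ee_pos: [562.0, 191.2, 463.9]
orientation: [0.0, -0.08, 0.997, -0.0]
ft_force: [2.5, -3.1, 3.5]
grip_width: 13.4
```

```bash
python3 st.py
```

```text
t 17.05 grasp lane [-52.3 141.  300.9] rotdev [-0. -0. -0.] F lane [ 2.02 -3.47  3.52] w 13.4
ang 110.4 r 189.8 Frad 2.09 Ftan -4.48 q [ 0.31  0.32  1.65 -0.    1.18 -1.42] dqmax 0.003 tau [-0.87 -0.31 -0.01]
```

Request:
{"method": "jog_arm", "body": {"motion": [[0,0,0,0,0,0,0.18],[0,0,0,0,0,0,0.2],[0,0,0,0,0,0,0.25],[0,0,0,0,0,0,0.4],[0,0,0,0,0,0,0.5],[0,0,0,0,0,0,0.5],[0,0,0,0,0,0,0.5],[0,0,0,0,0,0,0.5]]}}

```text
time: 17.85
ee_pos: [561.9, 191.5, 463.8]
orientation: [-0.0, -0.081, 0.997, 0.0]
ft_force: [0.1, 0.4, -0.1]
grip_width: 43.5
```

```bash
python3 st.py; python3 - <<'E'
from h import *
for n,(x0,y0,x1,y1) in {"scene":(240,120,410,290),"top":(220,90,400,240)}.items():
    b=robot.camera(n)[:,:,::-1][y0:y1,x0:x1];cv2.imwrite(f"pics/{n}3.png",cv2.resize(b,None,fx=3.5,fy=3.5,interpolation=cv2.INTER_CUBIC))
E
```

```text
t 17.85 grasp lane [-52.4 141.4 300.8] rotdev [0. 0. 0.] F lane [ 0.2   0.36 -0.05] w 43.5
ang 110.5 r 189.8 Frad 0.08 Ftan 0.36 q [ 0.31  0.32  1.65  0.    1.18 -1.42] dqmax 0.003 tau [ 0.01 -0.02  0.06]
```

View pics/scene3.png

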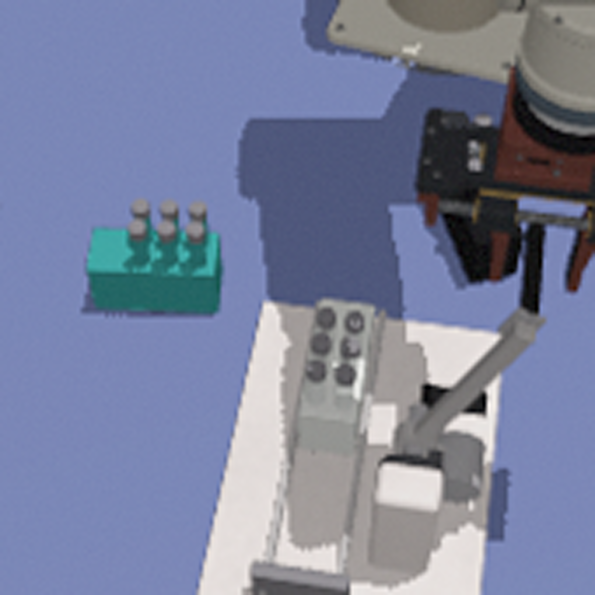

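View pics/top3.png

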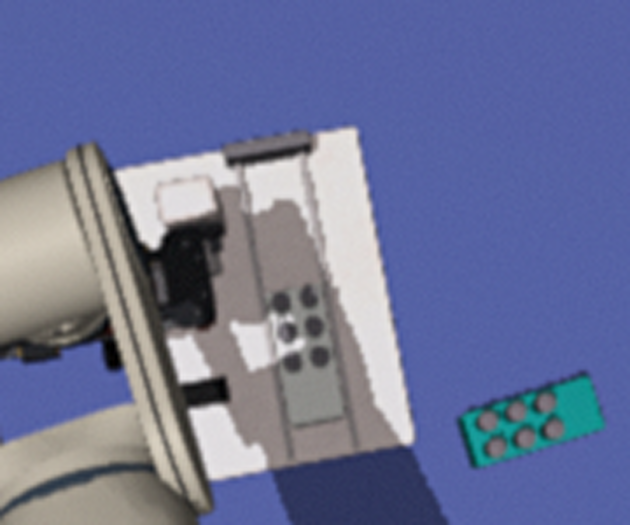

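The handle (crop (533,270)) stands free between the open fingers, and the arm rests leaning over on its stop. The lane is clear, with the rack still at the near end.

```bash
python3 - <<'E'
from h import *
q=np.load('lane.npy');c,s=np.cos(q[2]),np.sin(q[2])
for z in(380,440,500):
    P=onz('scene',(317.5,152.5),z);d=P[:2]-q[:2];print(z,c*d[0]+s*d[1],-s*d[0]+c*d[1])
# rack near top edge in current top pic (crop 220,90 x3.5)
for u,v in((296,424),(344,415),(292,398)):
    P=onz('top',(220+(u+.5)/3.5-.5,90+(v+.5)/3.5-.5),78);d=P[:2]-q[:2];print(c*d[0]+s*d[1],-s*d[0]+c*d[1])
E
```

```text
380 -83.18478627965835 -49.43606807438213
440 -29.003276801292557 -38.198611030149216
500 25.178232677073243 -26.961153985916283
-146.63173187097485 18.378268169772856
-146.6890742978818 -24.371267104384177
-123.57890264733744 17.645004857686903
```

Request:
{"method": "jog_arm", "body": {"motion": [[0,0,-5,0,0,0,0.5],[0,0,-15,0,0,0,0.5],[0,0,-30,0,0,0,0.5],[0,0,-50,0,0,0,0.5],[0,0,-60,0,0,0,0.5],[0,0,-60,0,0,0,0.5]]}}

```text
time: 18.55
ee_pos: [562.2, 191.6, 526.4]
orientation: [0.002, -0.081, 0.997, 0.0]
ft_force: [0.7, 1.3, -0.9]
grip_width: 43.8
```

```bash
python3 st.py; python3 - <<'E'
from h import *
b=robot.camera("scene")[:,:,::-1][120:290,240:410];cv2.imwrite("pics/s4.png",cv2.resize(b,None,fx=3.5,fy=3.5,interpolation=cv2.INTER_CUBIC))
E
```

```text
t 18.55 grasp lane [-51.4 141.5 363.4] rotdev [ 0.001 -0.004  0.   ] F lane [ 0.87  1.22 -0.94] w 43.8
ang 105.5 r 249.4 Frad -0.58 Ftan 1.43 q [ 0.31  0.26  1.57 -0.    1.3  -1.42] dqmax 0.04 tau [-0.01  0.05  0.06]
```

View pics/s4.png

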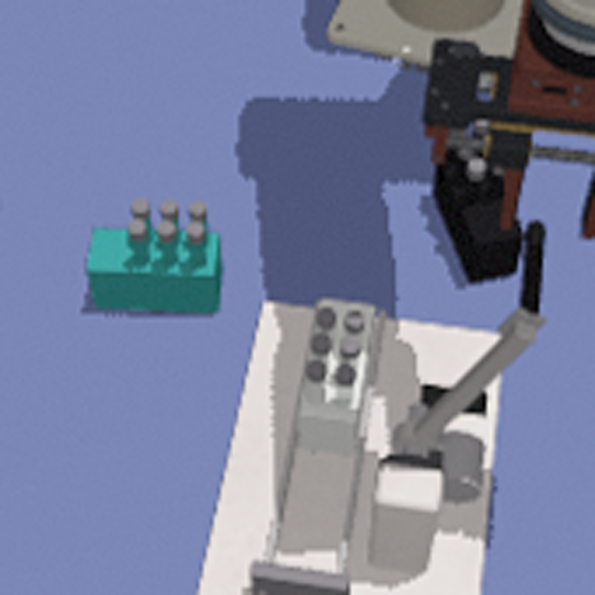

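The arm stays where I left it, with the handle at crop (535,265) and the fingers above it. Now I go behind the rack, turning the jaws along the lane and closing them.

Request:
{"method": "jog_arm", "body": {"motion": [[12,-12,0,0,0,0.1,0.5],[30,-30,0,0,0,0.24,0.5],[50,-48,0,0,0,0.38,0.4],[70,-68,0,0,0,0.52,0.2],[90,-88,0,0,0,0.66,0],[110,-107,0,0,0,0.8,0],[130,-126,0,0,0,0.94,0],[144,-140,0,0,0,1.08,0],[148,-144,0,0,0,1.22,0],[148,-144,0,0,0,1.36,0],[148,-144,0,0,0,1.5,0],[148,-144,0,0,0,1.571,0]]}}

```text
time: 19.8
ee_pos: [438.6, 25.5, 523.0]
orientation: [-0.001, 0.65, 0.76, -0.0]
ft_force: [-0.7, 0.2, 1.2]
grip_width: 0.2
```

```bash
python3 st.py
```

```text
t 19.8 grasp lane [-200.9   -2.7  360. ] rotdev [-1.000e-03  1.000e-03 -1.576e+00] F lane [-0.67  0.28  1.21] w 0.2
ang 71.9 r 249.4 Frad 1.06 Ftan 0.64 q [ 0.03  0.01  1.88 -0.    1.26 -0.12] dqmax 0.648 tau [-0.04  0.02 -0.02]
```

Request:
{"method": "jog_arm", "body": {"motion": [[0,0,20,0,0,0,0],[0,0,55,0,0,0,0],[0,0,95,0,0,0,0],[0,0,135,0,0,0,0],[0,0,170,0,0,0,0],[0,0,200,0,0,0,0],[0,0,225,0,0,0,0],[0,0,240,0,0,0,0],[0,0,240,0,0,0,0]]}}

```text
time: 20.7
ee_pos: [437.7, 25.6, 281.5]
orientation: [-0.002, 0.648, 0.762, -0.002]
ft_force: [-0.2, -1.3, -0.3]
grip_width: 0.1
```

```bash
python3 st.py; python3 - <<'E'
from h import *
b=robot.camera("scene")[:,:,::-1][120:290,240:410];cv2.imwrite("pics/s5.png",cv2.resize(b,None,fx=3.5,fy=3.5,interpolation=cv2.INTER_CUBIC))
E
```

```text
t 20.7 grasp lane [-202.4   -2.4  118.5] rotdev [-0.004  0.005 -1.571] F lane [-0.42 -1.29 -0.28] w 0.1
ang -3.3 r 77.5 Frad 1.30 Ftan -0.20 q [ 0.03  0.36  2.11 -0.    0.67 -0.13] dqmax 0.046 tau [-0.02  0.07  0.03]
```

View pics/s5.png

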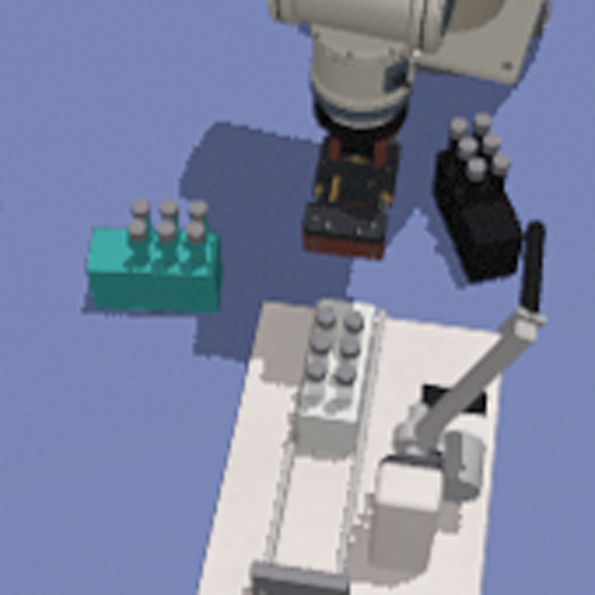

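The gripper (crop (345,240)) is aligned along the lane behind the white rack (335,385), with its long axis along the lane. The barrier is still resting open.

Request:
{"method": "jog_arm", "body": {"motion": [[0,0,12,0,0,0,0],[0,0,24,0,0,0,0],[0,0,33,0,0,0,0],[0,3,35,0,0,0,0],[0,10,35,0,0,0,0],[0,20,35,0,0,0,0],[0,28,35,0,0,0,0],[0,33,35,0,0,0,0],[0,36,35,0,0,0,0],[0,38,35,0,0,0,0]]}}

```text
time: 21.75
ee_pos: [476.7, 31.8, 248.8]
orientation: [0.0, 0.648, 0.762, 0.0]
ft_force: [0.3, 0.4, -1.0]
grip_width: 0.4
```

```bash
python3 st.py
```

```text
t 21.75 grasp lane [-162.1   -2.6   85.8] rotdev [ 0.    -0.    -1.571] F lane [ 0.34  0.35 -1.03] w 0.4
ang -25.6 r 86.1 Frad 0.13 Ftan -1.08 q [ 0.04  0.47  2.04 -0.    0.63 -0.12] dqmax 0.033 tau [-0.08  0.04  0.05]
```

Request:
{"method": "jog_arm", "body": {"motion": [[0,0,2,0,0,0,0],[0,0,4,0,0,0,0],[0,2,4,0,0,0,0],[0,4,4,0,0,0,0],[0,6,4,0,0,0,0],[0,9,4,0,0,0,0],[0,12,4,0,0,0,0],[0,15,4,0,0,0,0]]}}

```text
time: 22.55
ee_pos: [491.5, 34.2, 244.7]
orientation: [0.0, 0.648, 0.762, 0.0]
ft_force: [-1.2, -0.2, -1.4]
grip_width: 0.5
```

```bash
python3 st.py
```

```text
t 22.55 grasp lane [-147.1   -2.6   81.7] rotdev [ 0.    -0.    -1.571] F lane [-1.25 -0.01 -1.37] w 0.5
ang -28.0 r 87.9 Frad 0.66 Ftan -1.21 q [ 0.05  0.49  2.01  0.    0.64 -0.12] dqmax 0.068 tau [0.01 0.32 0.05]
```

Request:
{"method": "jog_arm", "body": {"motion": [[0,4,0,0,0,0,0],[0,8,0,0,0,0,0],[0,12,0,0,0,0,0],[0,16,0,0,0,0,0],[0,20,0,0,0,0,0],[0,24,0,0,0,0,0],[0,28,0,0,0,0,0],[0,32,0,0,0,0,0],[0,36,0,0,0,0,0],[0,40,0,0,0,0,0]]}}

```text
time: 23.55
ee_pos: [531.1, 40.6, 244.8]
orientation: [-0.0, 0.648, 0.762, 0.0]
ft_force: [-2.0, -0.8, -2.2]
grip_width: -0.1
```

```bash
python3 st.py; python3 - <<'E'
from h import *
b=robot.camera("scene")[:,:,::-1][120:290,240:410];cv2.imwrite("pics/s6.png",cv2.resize(b,None,fx=3.5,fy=3.5,interpolation=cv2.INTER_CUBIC))
E
```

```text
t 23.55 grasp lane [-107.    -2.6   81.8] rotdev [ 0.     0.    -1.571] F lane [-2.12 -0.5  -2.2 ] w -0.1
ang -28.0 r 87.9 Frad 1.48 Ftan -1.71 q [ 0.05  0.53  1.92  0.    0.68 -0.11] dqmax 0.088 tau [-0.06  0.31  0.01]
```

View pics/s6.png

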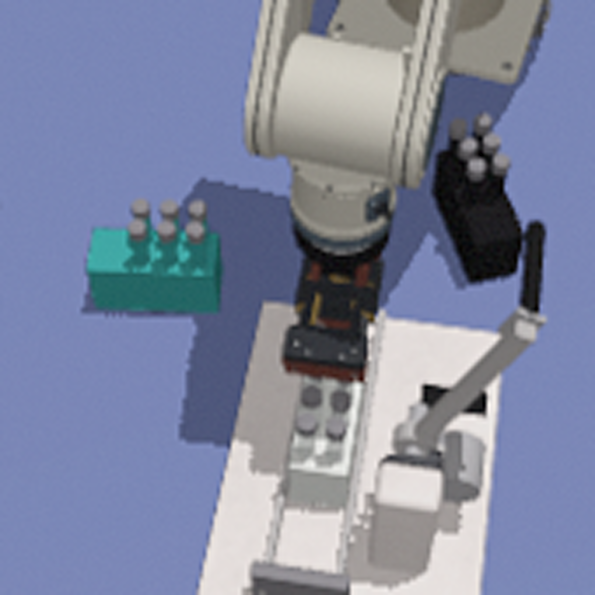

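The white rack has moved along with the gripper (crop (325,440)), tubes standing and rails clear. The wrist is well to the left of the open handle (530,260).

Request:
{"method": "jog_arm", "body": {"motion": [[0,4,0,0,0,0,0],[0,8,0,0,0,0,0],[0,12,0,0,0,0,0],[0,16,0,0,0,0,0],[0,20,0,0,0,0,0],[0,24,0,0,0,0,0],[0,28,0,0,0,0,0],[0,32,0,0,0,0,0],[0,36,0,0,0,0,0],[0,40,0,0,0,0,0]]}}

```text
time: 24.6
ee_pos: [570.5, 47.0, 244.8]
orientation: [-0.0, 0.648, 0.762, -0.0]
ft_force: [-2.3, -1.6, 0.6]
grip_width: 0.8
```

```bash
python3 st.py
```

```text
t 24.6 grasp lane [-67.   -2.6  81.8] rotdev [-0.     0.    -1.571] F lane [-2.56 -1.25  0.56] w 0.8
ang -28.0 r 87.9 Frad 0.84 Ftan 1.08 q [ 0.06  0.57  1.84  0.    0.73 -0.1 ] dqmax 0.091 tau [-0.04  0.48 -0.01]
```

Request:
{"method": "jog_arm", "body": {"motion": [[0,3,0,0,0,0,0],[0,6,0,0,0,0,0],[0,9,0,0,0,0,0],[0,12,0,0,0,0,0],[0,15,0,0,0,0,0],[0,18,0,0,0,0,0],[0,20,0,0,0,0,0]]}}

```text
time: 25.3
ee_pos: [590.3, 50.2, 244.8]
orientation: [0.0, 0.648, 0.762, 0.0]
ft_force: [-3.9, -0.8, 2.0]
grip_width: 0.4
```

```bash
python3 st.py; python3 - <<'E'
from h import *
b=robot.camera("scene")[:,:,::-1][120:290,240:410];cv2.imwrite("pics/s7.png",cv2.resize(b,None,fx=3.5,fy=3.5,interpolation=cv2.INTER_CUBIC))
E
```

```text
t 25.3 grasp lane [-47.   -2.7  81.8] rotdev [ 0.    -0.    -1.571] F lane [-4.   -0.14  1.95] w 0.4
ang -28.0 r 87.9 Frad -0.79 Ftan 1.79 q [ 0.06  0.6   1.79  0.    0.76 -0.1 ] dqmax 0.042 tau [-0.03  0.56  0.03]
```

View pics/s7.png

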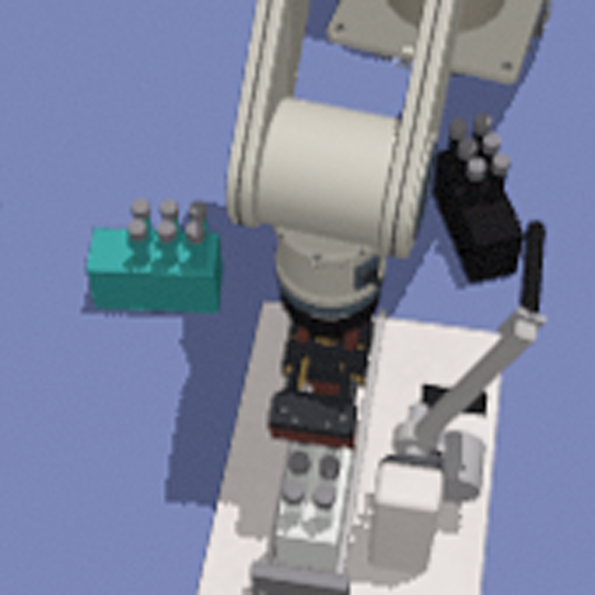

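The rack's far face (crop (308,560)) is close to the end stop (300,580). I'll finish slowly.

Request:
{"method": "jog_arm", "body": {"motion": [[0,1.5,0,0,0,0,0],[0,3,0,0,0,0,0],[0,4.5,0,0,0,0,0],[0,6,0,0,0,0,0],[0,7,0,0,0,0,0],[0,8,0,0,0,0,0]]}}

```text
time: 25.95
ee_pos: [598.0, 51.4, 244.8]
orientation: [-0.0, 0.648, 0.762, -0.0]
ft_force: [-1.9, -0.4, 1.7]
grip_width: 0.4
```

Request:
{"method": "jog_arm", "body": {"motion": [[0,1,0,0,0,0,0],[0,2,0,0,0,0,0]]}}

```text
time: 26.15
ee_pos: [599.9, 51.7, 244.8]
orientation: [0.0, 0.648, 0.762, 0.0]
ft_force: [-1.8, -0.4, 0.8]
grip_width: 0.6
```

Request:
{"method": "jog_arm", "body": {"motion": [[0,1,0,0,0,0,0],[0,2,0,0,0,0,0]]}}

```text
time: 26.35
ee_pos: [601.9, 52.0, 244.8]
orientation: [0.0, 0.648, 0.762, -0.0]
ft_force: [-2.1, 0.2, 0.8]
grip_width: 0.4
```

Request:
{"method": "jog_arm", "body": {"motion": [[0,1,0,0,0,0,0],[0,1.5,0,0,0,0,0]]}}

```text
time: 26.55
ee_pos: [603.4, 52.3, 244.8]
orientation: [0.0, 0.648, 0.762, 0.0]
ft_force: [-2.9, -0.6, 0.7]
grip_width: 0.4
```

Request:
{"method": "jog_arm", "body": {"motion": [[0,0.8,0,0,0,0,0],[0,1.5,0,0,0,0,0]]}}

```text
time: 26.75
ee_pos: [604.8, 52.5, 244.8]
orientation: [0.0, 0.648, 0.762, 0.0]
ft_force: [-1.8, -0.1, 0.4]
grip_width: 0.4
```

Request:
{"method": "jog_arm", "body": {"motion": [[0,0.8,0,0,0,0,0],[0,1.5,0,0,0,0,0]]}}

```text
time: 26.95
ee_pos: [606.3, 52.8, 244.8]
orientation: [0.0, 0.648, 0.762, 0.0]
ft_force: [-3.0, -0.2, -0.0]
grip_width: 0.7
```

Request:
{"method": "jog_arm", "body": {"motion": [[0,0.8,0,0,0,0,0],[0,1.5,0,0,0,0,0]]}}

```text
time: 27.15
ee_pos: [607.0, 52.9, 244.7]
orientation: [-0.001, 0.648, 0.762, -0.001]
ft_force: [-8.0, -2.1, 6.9]
grip_width: 0.5
```

```bash
python3 st.py; python3 - <<'E'
from h import *
b=robot.camera("scene")[:,:,::-1][200:300,280:380];cv2.imwrite("pics/s8.png",cv2.resize(b,None,fx=6,fy=6,interpolation=cv2.INTER_CUBIC))
E
```

```text
t 27.15 grasp lane [-30.5  -2.7  81.7] rotdev [-0.002  0.002 -1.571] F lane [-8.18 -0.78  6.86] w 0.5
ang -28.0 r 88.0 Frad -2.53 Ftan 6.42 q [ 0.07  0.61  1.75 -0.    0.78 -0.09] dqmax 0.017 tau [-0.12  1.44  0.02]
```

View pics/s8.png

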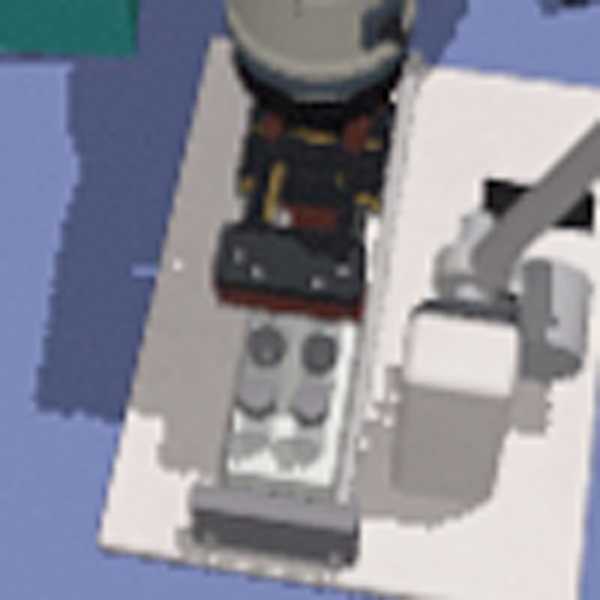

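The rack's far face meets the grey stop (crop (280,495)), and the push force jumped from 3 to 8 N. One more small push to confirm.

Request:
{"method": "jog_arm", "body": {"motion": [[0,0.6,0,0,0,0,0],[0,0.6,0,0,0,0,0],[0,0.6,0,0,0,0,0]]}}

```text
time: 27.5
ee_pos: [607.2, 52.9, 244.7]
orientation: [-0.001, 0.648, 0.762, -0.001]
ft_force: [-8.9, -1.2, 6.7]
grip_width: 0.5
```

```bash
python3 st.py
```

```text
t 27.5 grasp lane [-30.5  -2.6  81.7] rotdev [-0.003  0.003 -1.571] F lane [-8.97  0.22  6.74] w 0.5
ang -28.0 r 87.9 Frad -3.36 Ftan 5.85 q [ 0.07  0.62  1.75 -0.    0.78 -0.09] dqmax 0.002 tau [-0.13  1.48  0.  ]
```

Request:
{"method": "jog_arm", "body": {"motion": [[0,-2,0,0,0,0,0],[0,-5,0,0,0,0,0],[0,-12,0,0,0,0,0],[0,-25,0,0,0,0,0],[0,-45,0,0,0,0,0],[0,-75,0,0,0,0,0],[0,-105,0,0,0,0,0],[0,-135,0,0,0,0,0],[0,-160,0,0,0,0,0],[0,-170,-20,0,0,0,0],[0,-170,-50,0,0,0,0],[0,-170,-80,0,0,0,0]]}}

```text
time: 28.7
ee_pos: [439.0, 25.7, 325.3]
orientation: [-0.001, 0.648, 0.762, -0.001]
ft_force: [1.0, -0.6, -0.4]
grip_width: 0.8
```

Request:
{"method": "jog_arm", "body": {"motion": [[0,0,-20,0,0,0,0],[0,0,-30,0,0,0,0],[0,0,-30,0,0,0,0],[0,0,-30,0,0,0,0]]}}

```text
time: 29.1
ee_pos: [440.0, 25.8, 354.1]
orientation: [-0.0, 0.648, 0.762, -0.0]
ft_force: [0.3, 0.1, 0.0]
grip_width: 0.6
```

```bash
python3 st.py; python3 - <<'E'
from h import *
b=robot.camera("scene")[:,:,::-1];cv2.imwrite("pics/s9f.png",b);b=b[180:310,270:420];cv2.imwrite("pics/s9.png",cv2.resize(b,None,fx=4.5,fy=4.5,interpolation=cv2.INTER_CUBIC))
b=robot.camera("top")[:,:,::-1];cv2.imwrite("pics/t9.png",b);b=b[110:240,230:360];cv2.imwrite("pics/t9c.png",cv2.resize(b,None,fx=4.5,fy=4.5,interpolation=cv2.INTER_CUBIC))
E
```

```text
t 29.1 grasp lane [-199.4   -2.6  191.1] rotdev [-1.000e-03  1.000e-03 -1.571e+00] F lane [0.29 0.04 0.  ] w 0.6
ang 41.3 r 103.2 Frad -0.03 Ftan 0.03 q [ 0.03  0.23  2.06 -0.    0.85 -0.13] dqmax 0.019 tau [-0.01  0.14  0.  ]
```

View pics/s9.png

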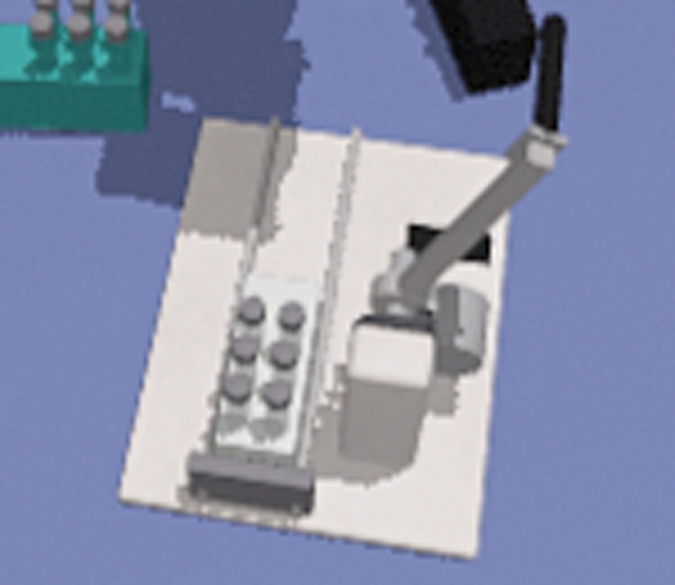

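View pics/t9c.png

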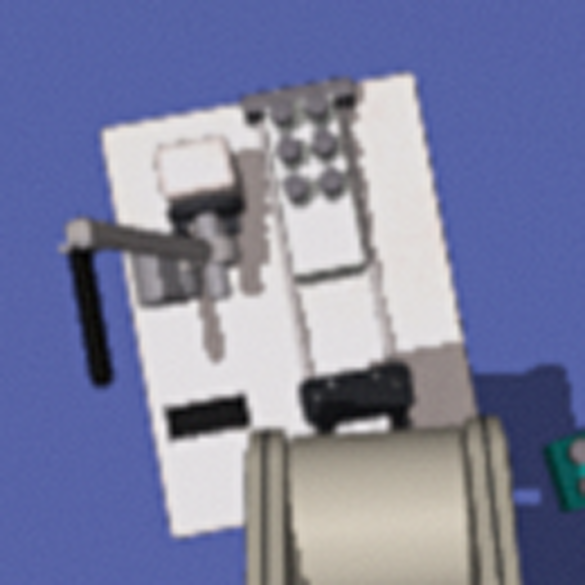

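View pics/s9f.png

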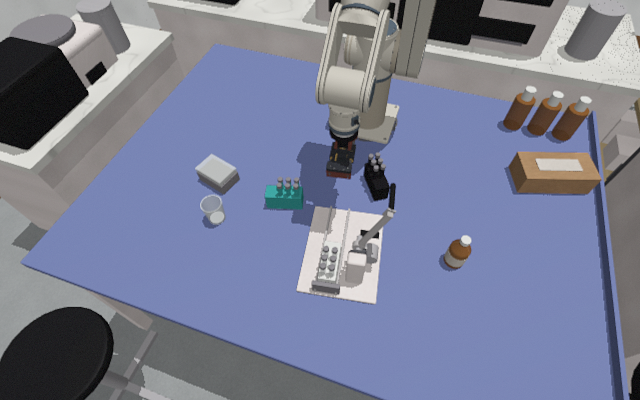

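The rack sits against the stop (scene crop (255,455)) with all six tubes upright. The barrier rests open (handle crop (550,75)) and the bystanders look undisturbed. One numeric check, then hand in.

```bash
python3 - <<'E'
from h import *
q=np.load('lane.npy');c,s=np.cos(q[2]),np.sin(q[2])
for u,v in((298,274),(366,262)):
    P=onz('top',(230+(u+.5)/4.5-.5,110+(v+.5)/4.5-.5),78);d=P[:2]-q[:2];print(c*d[0]+s*d[1],-s*d[0]+c*d[1])
print(robot.state()['ft_force']); print(robot.job_done())
E
```

```text
-19.611148427257874 20.996335379880833
-20.073876138342037 -26.36141632306044
[-0.0297427  -0.81818201  0.04791955]
the job is handed in; nothing more can be done
None
```

The barrier arm is resting open on its stop by itself, the rack is home against the end stop, and I have handed the job in at about 29 s of the 72 s allowed.

- **Barrier:** I gripped the handle and took the arm around its arc at about 0.2 rad/s. It balanced at about 61°, and I then felt for the stop in 4–5 mm steps. The stop came at about 20° beyond upright, where the force along the swing changed from about +1.6 N to −5.6 N. I eased that slightly before letting go. The swing force I read never went above about 6 N, roughly 1.5 mm of spring bend against the 4 mm limit.
- **Rack:** I pushed with closed fingers at 2–4 N until it met the end stop. There the force rose to about 9 N and a further small push did not move it.
- **Last checks:** The camera put the rack's near edge at x = −19.6 to −20.1 mm against −20 mm when home. All the tubes were upright, and the barrier was still open in the pictures taken after I let go. The bottle, tip box, beaker and the two other racks looked unmoved in the final scene picture. The robot was clear, with about 0 N on the wrist.
- **Disagreements:** My first estimate of the closed arm angle was about 3° too high. That put up to 14 N on the handle along the arm's length, not in the spring's direction, and I corrected for it during the lift. While pressing the rack on the stop, about 7 N of upward force also showed on the tool. I did not find the cause, and it was gone after I backed off.

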